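Wedge the spring clip off the clamp head's guide rod

ROBOT

A 7-joint arm with a two-finger parallel gripper is mounted at the origin on the work surface. World frame = base frame: x ahead of the robot, y to its left, z up, the work surface at z = 0. Lengths are in m, angles in rad, forces in N, time in s.
With the tool pointing down it reaches from about 0.425 to 0.95 m from the base axis. Payload 4.7 kg.
Tool frame: the origin (TCP) lies midway between the tips of the shut fingers; the grasp point (between the pads) lies bot.grip_depth behind it (bot.grip_depth is the distance from the TCP to the grasp point, in m); z points along the fingers, y is the line along which they close (so a half turn about z gives the same grasp; the last joint's range is limited). The gripper opens to 85 mm and grips with 20 to 120 N. Pads are 22 mm wide; open, the fingers measure 114 mm over their backs; the gripper's body (76 mm by 85 mm) begins 54 mm behind the grasp point. The pads swing forward as they close: fully open they stand 13 mm farther back than shut.
Start: joints at [-1.273, 0.469, -0.049, 1.532, 0.024, 1.141, -0.082], TCP at [0.217, 0.639, 0.231] pointing down, gripper open.
Joint ranges: [-2.59, 2.59], [-0.33, 1.99], [-1.39, 1.29], [0.1, 2.45], [-1.04, 4.18], [0.21, 1.99], [-2.66, 2.66]. Speed limits (rad/s): [2.57, 2.57, 3.14, 3.14, 3.14, 3.14, 3.14].

INTERFACE

Orientations are given as a rotation vector (axis times angle).
In Python, from bench import bot gives the robot as it stands.
- The arm moves only by the tool jog_arm, never from a script. Its argument "deltas" is a list of rows, each an object of numbers: "dx", "dy", "dz": the shift along the tool's x, y, z in m; "rx", "ry", "rz": the turn, a rotation vector about the tool's x, y, z in rad. In form: [{"dx": .., "dy": .., "dz": .., "rx": .., "ry": .., "rz": ..}, ...]. A call has 1 to 20 rows; each row shifts and turns the commanded pose from where the row before left it, along the tool's axes as they then stand; what a row does not reach is not made up. A row lasts 1/12 s, in which the tool goes at most 41.7 mm and 7.16 degrees, less where a joint would pass 70% of its speed; a pose out of reach is approached as far as the arm can. A call with a gripper value outside its range is refused whole. "hand" is the closure in counts, from 0 (fully open) to 255 (shut), set as the call begins (left out, the last holds). The fingers move at their own pace and stop on an object; "squeeze" is the grip in N (left out, the last holds). Time passes only in rows, so rows that do not move let the fingers close. It gives the time, the measured TCP pose, the force, the opening and the grip force at its end, in the units of the state.
- bot.read_state(): the state, without advancing time (a new reading comes with each control period).
- bot.grab_frame(name): name is "scene" or "side" or "wrist"; returns a dict with "pixels" (384x512x3 uint8, red, green, blue), "range_z" (384x512 float32, m along the optical axis (not along the pixel's ray), 0 where there is no reading), "fx", "fy", "cx", "cy" (pixels), "k1" (the pictures are not rectified: a ray, as slopes to the right and down, at radius r is drawn at 1 + k1 r^2 times it, then the intrinsics apply), "extrinsics" (4x4, takes a point from camera to world coordinates). Camera axes: x right, y up, looking along -z (the intrinsics and any distortion apply to the point x, -y, -z); pixel columns grow to the right and rows downward; lengths in m; the calibration is good to about 2 mm. A picture is of the moment at which its call begins.
- bot.sign_off(): hands the job in; it is judged then, once.
Trained networks look in a picture, given as the dict that the camera call returned (one of the last four; its "shot" number tells which), for a name from the list of things; names that differ only in an ending like _2 or _b are one class to them, and where a whole thing is asked for, a point or a joint stands for the part that bears it (a point fixed in the world has none). Each returns a list of dicts, best first, with "confidence" (0 to 1); they miss things now and then, are a little off and sometimes report something else, mostly with a low value. They report only what shows in the picture. A call takes as long as a camera call. They do not tell look-alikes from the thing itself.
- bot.find_in(thing, picture): "extent" ([left, top, right, bottom] in pixels, round what is visible of it).
- bot.outline_of(thing, picture): "region" (384x512 bool, what is visible of it) and "extent" ([left, top, right, bottom] in pixels, round what is visible of it).
- bot.place_of(thing, picture): "at" ([row, column] in pixels: a listed point, or the origin of a listed thing).
The state is a dict: "time_s": time; "qpos": joint angles; "joint_vel": joint speeds; "effort": joint torques, N m; "tool_pos": TCP position; "ee_rot": TCP orientation; "contact_force": force on the tool from outside, world axes, zero at the start; "moment": the same for the moment, N m; "grip_width": finger opening in m; "finger_force": force on a finger pad.
Only numpy, scipy, OpenCV 4.12 (cv2) and the standard library are available. Lean on these libraries where they do the work, as an engineer would, in place of code of your own. Each camera call takes 0.05 s, during which the arm holds its last target. There are 200 camera calls.

TASK

Take the red-handled wedge from its holder and slide it down inside the brass spring clip, between bow and rod, until it rests lightly on the sprung orange pad below, without forcing it; then, with the wedge still in, draw the spread clip gently along the deck until it is clear of the rod. Pull the wedge out, leaving the clip on the deck, and stand it back upright in its holder; keep the gripper off the clip and leave the other things where they are.

Things in the scene. Friction and masses are not known exactly. Their poses are not given: they have to be found in the camera images.
- head: Grey fixed clamp head, base plate 150 x 110 mm. Origin: on the rod's axis at bench height; z up; y = the way the jaws spread; -x = from the rod to the clip's bow, the way the clip comes off. Deck 62 mm above the origin. Blue lips over the deck's sides (|y| 18 to 38 mm, from 72 to 75 mm up) keep the clip from lifting. An end wall at x = -86 mm stops the bow.
- slot (a point): Where the wedge goes in: point at deck height, on the head at x = -22, y = 0 mm, midway between rod and bow; axes as the head's. Here the deck has a slot 31 mm wide along y, from x = -9 to -86 mm of the head, open down to the base plate; the orange pad is below this point.
- rod: Fixed upright steel guide rod, 12 mm in diameter, 21 mm tall, on the deck. Origin: centre of its foot, at deck height.
- clip: Brass flat spring clip, 60 x 42 mm, 8 mm thick, on the deck around the rod, under the lips. Origin: underside, on the rod's axis while seated; axes then as the head's. Jaw gap 14 mm between bow and rod; past the rod two lobes close it to 5 mm: each jaw must spread 3.5 mm to let the rod by. A jaw resists with 1.5 N plus 0.6 N per mm. Clear of the rod once 24 mm along the head's -x.
- bow (a point): Middle of the inner face of the clip's bow (the closed end), half-way up its thickness, 36 mm from the rod's axis while the clip is seated. The wedge, drawn along the head's -x, bears on it and takes the clip along; the clip can travel about 40 mm to the end wall.
- wedge: Wedge tool, 112 mm long, about 0.18 kg, upright, point down, in its holder. Origin: centre of the tip's underside; z up. Steel blade 12 mm thick (x); along y 8 mm wide at the tip, growing to 25 mm at 24 mm above it, then 25 mm throughout: only that part spreads the clip enough. Its y must lie along the head's y (either way round). 2 to 8 N push it in; a few N pull it out.
- wedge_grip (a point): Good grasp point on the wedge's red handle, 90 mm above the tip. The handle reaches from 56 to 112 mm above the tip and is 20 mm (wedge x) by 25 mm (wedge y).
- holder: Fixed grey block 56 x 70 mm, 54 mm tall, with a pocket 16 mm (x) by 29 mm (y), open at the top. Origin: centre of its underside on the bench. The pocket floor is 8 mm up; the wedge stands on it with its axes along the holder's (or half a turn).
- seat_pad (a joint): How far (m) the orange sprung pad, 14 x 18 mm, is pressed down: 0 free, 0.006 bottomed; about 1 N plus 8 N per mm. Its free top lies 27 to 40 mm below the deck, different each time and not measured: find it by feel. Seated: pressed 0.3 mm or more (3.5 N or more above the clip's own drag), for 0.2 s, with the clip still on the rod; over 1.6 mm (14 N) is too much.
- sample_a: Bystander: steel sample disc, 40 mm wide and 22 mm tall, in the blue tray. Origin: centre of its underside.
- sample_b: Bystander: aluminium sample disc, 40 mm wide and 22 mm tall, in the blue tray. Origin: centre of its underside.
- sample_c: Bystander: copper sample disc, 40 mm wide and 22 mm tall, on the bench. Origin: centre of its underside.
- rinse_bottle: Bystander: white bottle with red cap, 60 mm wide, 150 mm tall. Origin: centre of its underside.
- brush: Bystander: brush, 180 mm long, lying on the bench.
- pot: Bystander: white ceramic cup, 72 mm wide, 70 mm tall. Origin: centre of its underside.
- mouse: Bystander: white computer mouse, 100 x 60 x 32 mm. Origin: centre of its underside.
Mind the look-alikes: they are no part of the job. Of the things that look like the head, the smaller one is meant.

How it is judged:
By the outcome, as a careful person would: the job done as asked, in the order asked, and still so for the second after the job is handed in, with the robot touching nothing.
It also fails if it takes over 56 s, if anything falls off the work surface, if the arm or the gripper's body presses on something with over 40 N, if the wrist force passes 120 N, or if a joint passes its speed limit or range.

## Working session

There is one attempt and no reset: what is moved stays moved. The work goes in short steps, Python scripts to look and compute and a tool call to move; the robot and the scene stay as the last step left them, time stands still between calls to the robot, and variables do not carry over. Pictures are saved under pics/ and viewed, at most 10 in all, crops included, and the job is handed in when it is done.

Besides the shell and the picture viewer there is one more tool, called after "Request:" by a JSON object that holds its "op" and its "data". jog_arm: Moves the arm, as the interface text tells. Its arguments: {"type":"object","properties":{"deltas":{"type":"array","items":{"type":"object","properties":{"dx":{"type":"number"},"dy":{"type":"number"},"dz":{"type":"number"},"rx":{"type":"number"},"ry":{"type":"number"},"rz":{"type":"number"}}}},"hand":{"type":"number"},"squeeze":{"type":"number"}},"required":["deltas"]}

```bash
mkdir -p pics; cat > h.py <<'E'
import numpy as np, cv2
from bench import bot
from scipy.spatial.transform import Rotation as R
def world(f,rows,cols,z=None):
    # pixel -> world points from range (or on plane z)
    rows=np.atleast_1d(rows).astype(float); cols=np.atleast_1d(cols).astype(float)
    K=np.array([[f['fx'],0,f['cx']],[0,f['fy'],f['cy']],[0,0,1]],float)
    u=cv2.undistortPoints(np.c_[cols,rows].reshape(-1,1,2),K,np.array([f['k1'],0,0,0.])).reshape(-1,2)
    E=np.array(f['extrinsics'])
    d=np.c_[u[:,0],-u[:,1],-np.ones(len(u))]
    if z is None:
        r=f['range_z'][np.clip(rows.round().astype(int),0,383),np.clip(cols.round().astype(int),0,511)]
        return (d*r[:,None])@E[:3,:3].T+E[:3,3]
    w=d@E[:3,:3].T
    return E[:3,3]+w*((z-E[2,3])/w[:,2])[:,None]
def save(f,n,s=1.5): cv2.imwrite('pics/'+n,cv2.resize(cv2.cvtColor(f['pixels'],cv2.COLOR_RGB2BGR),None,fx=s,fy=s))
E
python3 - <<'E'
from h import *
np.set_printoptions(precision=4,suppress=True)
print(bot.grip_depth,bot.read_state())
fs={}
for c in ('scene','side'):
    f=bot.grab_frame(c); save(f,c+'0.png')
    for t in ('head','clip','wedge','holder','slot','wedge_grip','rod','bow'):
        for p in bot.place_of(t,f)[:3]:
            a=np.array(p['at']); print(c,t,round(p['confidence'],2),a,world(f,a[0],a[1])[0])
E
```

```text
0.0187 {'time_s': 0.0, 'qpos': array([-1.2729,  0.4695, -0.0486,  1.5337,  0.0241,  1.141 , -0.0823]), 'joint_vel': array([ 0.0021,  0.0017, -0.0014,  0.0002,  0.0007, -0.0001,  0.0004]), 'effort': array([ -0.0002, -51.0307,  -0.0466, -23.7714,   0.0107,   0.0075,
         0.    ]), 'tool_pos': array([0.2165, 0.6387, 0.2303]), 'ee_rot': array([-0.5109, -3.0995,  0.003 ]), 'contact_force': array([ 0.5359, -0.1323,  0.1531]), 'moment': array([ 0.0207, -0.0228, -0.0242]), 'finger_force': 0.0, 'grip_width': 0.08502586919583166}
scene head 0.83 [224.4 258.3] [0.5984 0.0462 0.0319]
scene head 0.71 [196.9 340.2] [0.3752 0.1955 0.0246]
scene head 0.51 [164.7 193.7] [ 0.5666 -0.1915  0.1134]
scene clip 0.74 [212.6 257.4] [0.5894 0.037  0.0678]
scene wedge 0.58 [186.  195.7] [ 0.5895 -0.173   0.0554]
scene holder 0.9 [188.1 197.1] [ 0.5883 -0.1697  0.0473]
scene slot 0.79 [167.2 346.9] [0.238  0.1587 0.0156]
scene slot 0.64 [204.6 259.3] [0.5156 0.0002 0.0071]
scene slot 0.46 [240.5 389.8] [0.4559 0.382  0.0315]
scene wedge_grip 0.67 [170.3 194. ] [ 0.5675 -0.1919  0.0914]
scene rod 0.61 [176.
[... 410 characters left out ...]
 0.53 [186.6 247.1] [0.5785 0.037  0.0692]
side wedge 0.62 [235.2 301.1] [ 0.5325 -0.2305  0.0461]
side holder 0.76 [241.9 295.1] [ 0.5352 -0.2086  0.0047]
side holder 0.17 [208.7 313.8] [ 0.6946 -0.1565  0.0154]
side slot 0.94 [197.6 162.6] [0.3442 0.1842 0.0723]
side slot 0.78 [191.2 244.4] [0.5694 0.0408 0.0532]
side wedge_grip 0.66 [210.4 299.3] [ 0.5526 -0.2026  0.1115]
side wedge_grip 0.55 [203.2 247.8] [ 0.5226 -0.0214  0.0605]
side wedge_grip 0.52 [192.5 244.2] [0.5434 0.0154 0.0735]
side rod 0.53 [193.8 166.9] [0.3558 0.1746 0.0859]
side rod 0.35 [190.6 249.4] [0.5643 0.0123 0.072 ]
side rod 0.17 [169.3 199.4] [0.5785 0.2863 0.0289]
side bow 0.65 [191.8 245.1] [0.5491 0.017  0.0727]
```

View pics/scene0.png

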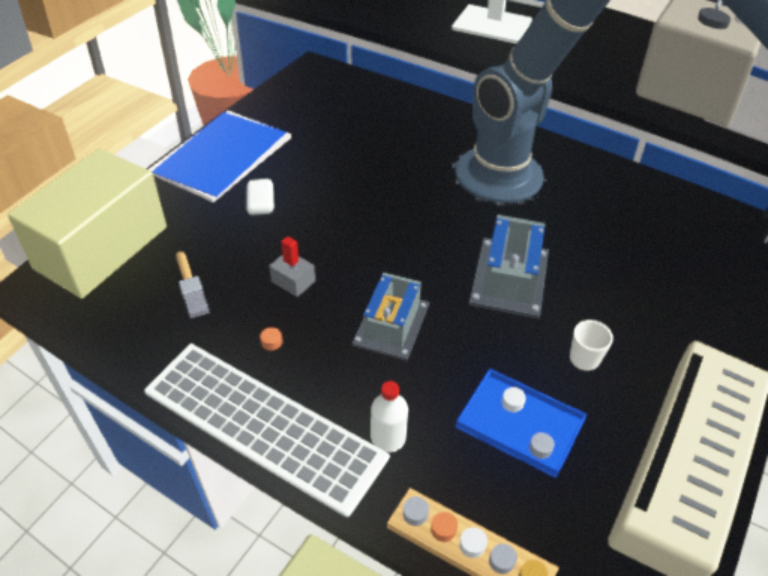

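View pics/side0.png

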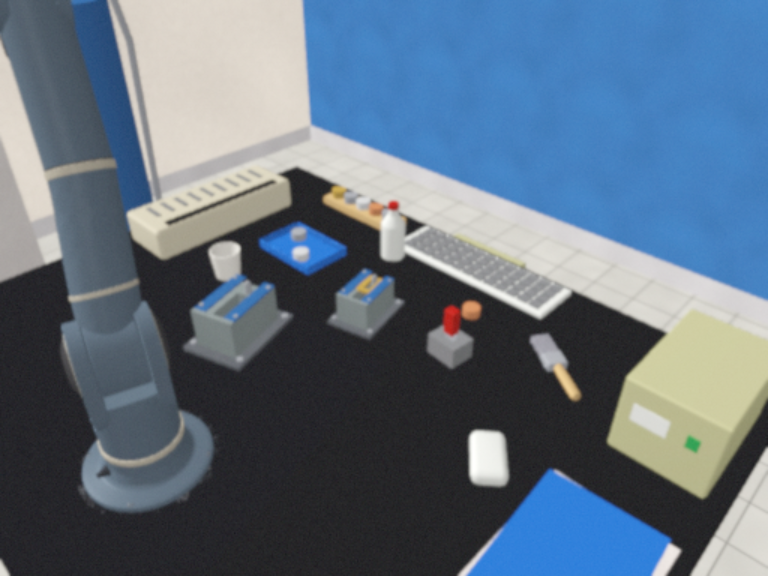

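The scene view shows the small head with the brass clip at about (390,312), the red wedge in its holder at (292,268), and the larger look-alike head at (512,265) without a clip. The side view agrees: small head (366,300), wedge (451,335). Next I'll move to a point between the head and the holder and look from there.

Request:
{"op": "jog_arm", "data": {"deltas": [{"dx":-0.0277,"dy":-0.0296,"dz":-0.005},{"dx":-0.0277,"dy":-0.0296,"dz":-0.005},{"dx":-0.0277,"dy":-0.0296,"dz":-0.005},{"dx":-0.0277,"dy":-0.0296,"dz":-0.005},{"dx":-0.0277,"dy":-0.0296,"dz":-0.005},{"dx":-0.0277,"dy":-0.0296,"dz":-0.005},{"dx":-0.0277,"dy":-0.0296,"dz":-0.005},{"dx":-0.0277,"dy":-0.0296,"dz":-0.005},{"dx":-0.0277,"dy":-0.0296,"dz":-0.005},{"dx":-0.0277,"dy":-0.0296,"dz":-0.005},{"dx":-0.0277,"dy":-0.0296,"dz":-0.005},{"dx":-0.0277,"dy":-0.0296,"dz":-0.005},{"dx":-0.0277,"dy":-0.0296,"dz":-0.005},{"dx":-0.0277,"dy":-0.0296,"dz":-0.005},{"dx":-0.0277,"dy":-0.0296,"dz":-0.005},{"dx":-0.0277,"dy":-0.0296,"dz":-0.005},{"dx":-0.0277,"dy":-0.0296,"dz":-0.005},{"dx":-0.0277,"dy":-0.0296,"dz":-0.005},{"dx":-0.0277,"dy":-0.0296,"dz":-0.005},{"dx":-0.0277,"dy":-0.0296,"dz":-0.005}]}}

```text
invalid input at $.deltas[0]: expected keys dx, dy, dz, rx, ry, rz
```

```bash
python3 - <<'E'
from h import *
np.set_printoptions(precision=4,suppress=True)
f=bot.grab_frame('wrist'); save(f,'w1.png'); np.savez('w1.npz',**f)
s=bot.read_state(); print(s['time_s'],s['tool_pos'],s['ee_rot']); print(f['extrinsics'])
for t in ('head','clip','wedge','holder','slot','wedge_grip','rod','bow'):
    for p in bot.place_of(t,f)[:3]:
        a=np.array(p['at']); print(t,round(p['confidence'],2),a,world(f,a[0],a[1])[0])
E
```

```text
0.95 [0.2166 0.6393 0.2313] [-0.5111 -3.0997 -0.0001]
[[ 0.3208 -0.8998 -0.2957  0.1407]
 [ 0.9472  0.3046  0.1005  0.6656]
 [-0.0004 -0.3123  0.95    0.3743]
 [ 0.      0.      0.      1.    ]]
```

View pics/w1.png

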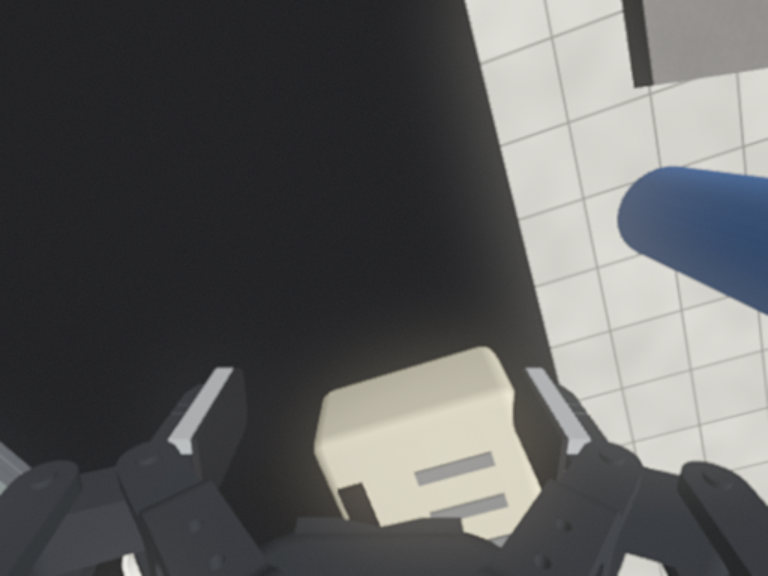

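The wrist view still shows the start position, because the move was refused: all six keys are needed.

Request:
{"op": "jog_arm", "data": {"deltas": [{"dx":-0.0277,"dy":-0.0296,"dz":-0.005,"rx":0,"ry":0,"rz":0},{"dx":-0.0277,"dy":-0.0296,"dz":-0.005,"rx":0,"ry":0,"rz":0},{"dx":-0.0277,"dy":-0.0296,"dz":-0.005,"rx":0,"ry":0,"rz":0},{"dx":-0.0277,"dy":-0.0296,"dz":-0.005,"rx":0,"ry":0,"rz":0},{"dx":-0.0277,"dy":-0.0296,"dz":-0.005,"rx":0,"ry":0,"rz":0},{"dx":-0.0277,"dy":-0.0296,"dz":-0.005,"rx":0,"ry":0,"rz":0},{"dx":-0.0277,"dy":-0.0296,"dz":-0.005,"rx":0,"ry":0,"rz":0},{"dx":-0.0277,"dy":-0.0296,"dz":-0.005,"rx":0,"ry":0,"rz":0},{"dx":-0.0277,"dy":-0.0296,"dz":-0.005,"rx":0,"ry":0,"rz":0},{"dx":-0.0277,"dy":-0.0296,"dz":-0.005,"rx":0,"ry":0,"rz":0},{"dx":-0.0277,"dy":-0.0296,"dz":-0.005,"rx":0,"ry":0,"rz":0},{"dx":-0.0277,"dy":-0.0296,"dz":-0.005,"rx":0,"ry":0,"rz":0},{"dx":-0.0277,"dy":-0.0296,"dz":-0.005,"rx":0,"ry":0,"rz":0},{"dx":-0.0277,"dy":-0.0296,"dz":-0.005,"rx":0,"ry":0,"rz":0},{"dx":-0.0277,"dy":-0.0296,"dz":-0.005,"rx":0,"ry":0,"rz":0},{"dx":-0.0277,"dy":-0.0296,"dz":-0.005,"rx":0,"ry":0,"rz":0},{"dx":-0.0277,"dy":-0.0296,"dz":-0.005,"rx":0,"ry":0,"rz":0},{"dx":-0.0277,"dy":-0.0296,"dz":-0.005,"rx":0,"ry":0,"rz":0},{"dx":-0.0277,"dy":-0.0296,"dz":-0.005,"rx":0,"ry":0,"rz":0},{"dx":-0.0277,"dy":-0.0296,"dz":-0.005,"rx":0,"ry":0,"rz":0}]}}

```text
time_s: 3.02
tool_pos: [0.5517, -0.101, 0.3319]
ee_rot: [0.51, 3.099, 0.001]
contact_force: [0.6, -0.0, 1.4]
grip_width: 0.0855
finger_force: 0.0
```

```bash
python3 - <<'E'
from h import *
np.set_printoptions(precision=4,suppress=True)
f=bot.grab_frame('wrist'); save(f,'w2.png'); np.savez('w2.npz',**f)
s=bot.read_state(); print(s['time_s'],s['tool_pos'],s['ee_rot'],s['contact_force'])
for t in ('head','clip','wedge','holder','slot','wedge_grip','rod','bow'):
    for p in bot.place_of(t,f)[:2]:
        a=np.array(p['at']); print(t,round(p['confidence'],2),a,world(f,a[0],a[1])[0])
E
```

```text
3.0667 [ 0.5539 -0.1106  0.3331] [ 0.5267  3.0905 -0.0103] [ 3.217  -6.5013  2.5796]
head 0.86 [127.5 336.5] [0.5613 0.011  0.0699]
clip 0.82 [135.8 352. ] [0.5755 0.0247 0.0807]
wedge 0.78 [162.9 189.3] [ 0.5464 -0.1918  0.0544]
holder 0.79 [165.5 193.3] [ 0.5516 -0.1879  0.0547]
holder 0.44 [111.4 344.1] [0.5521 0.0356 0.0264]
slot 0.9 [118.  346.6] [0.5606 0.0349 0.0341]
wedge_grip 0.55 [183.5 178.7] [ 0.5548 -0.1951  0.1205]
rod 0.49 [135.3 353. ] [0.5752 0.0259 0.0813]
bow 0.57 [112.3 343. ] [0.5513 0.0317 0.0351]
```

View pics/w2.png

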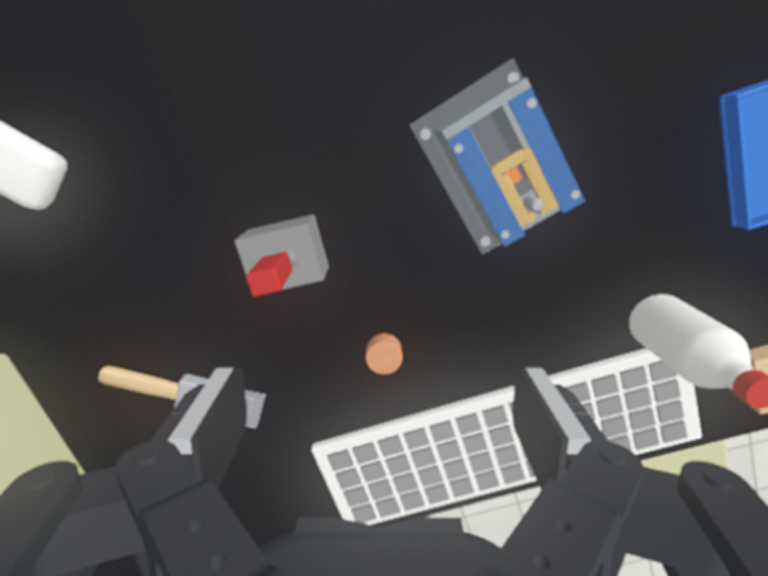

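The close view shows the holder at (282,255) with the red handle at (270,275), and the head at (505,160). The bow is at (512,160), the orange pad at (515,175) and the rod at (533,203), so head -x points up in the picture. Next I'll fit poses from the depth image.

```bash
cat >> h.py <<'E'
def cloud(f):
    r,c=np.mgrid[0:384,0:512]; P=world(f,r.ravel(),c.ravel()).reshape(384,512,3)
    P[f['range_z']==0]=np.nan; hsv=cv2.cvtColor(f['pixels'],cv2.COLOR_RGB2HSV); return P,hsv
def rect(P,m):
    q=P[m][:,:2]; k=np.linalg.norm(q-np.median(q,0),axis=1)<0.2; (c,s,a)=cv2.minAreaRect((q[k]*1000).astype(np.float32))
    return np.array(c)/1000,np.array(s),a,m.sum()
def near(P,x,y,r): return np.hypot(P[...,0]-x,P[...,1]-y)<r
E
cat > fit.py <<'E'
from h import *
np.set_printoptions(precision=4,suppress=True)
def fit(f):
    P,h=cloud(f); H,S,V=h[...,0],h[...,1],h[...,2]; z=P[...,2]
    red=((H<6)|(H>174))&(S>150)&near(P,.55,-.19,.1)
    print('handle all',P[red].mean(0) if red.sum() else 0, 'top',rect(P,red&(z>.112)) if (red&(z>.112)).sum()>10 else '', np.nanmax(np.where(red,z,np.nan)) if red.sum() else '')
    m=near(P,.55,-.19,.06)&(abs(z-.054)<.004)&(S<60); print('holder',m.sum() and (np.median(z[m]),*rect(P,m)))
    m=near(P,.56,.02,.11)&(abs(z-.075)<.005)&(H>100)&(H<120)&(S>120); print('lips',m.sum() and (np.median(z[m]),*rect(P,m)))
    m=near(P,.56,.02,.12)&(z>.005)&(z<.022)&(V>60)&(S<80); print('base',m.sum() and (np.median(z[m]),*rect(P,m)))
    m=near(P,.56,.02,.1)&(H>12)&(H<28)&(S>110)&(V>100)&(abs(z-.070)<.005); print('clip',m.sum() and (np.median(z[m]),*rect(P,m),P[m].mean(0)))
if __name__=='__main__':
    fit(np.load('w2.npz')); f=bot.grab_frame('wrist'); np.savez('w3.npz',**f); fit(f)
    s=bot.read_state(); print(s['time_s'],s['tool_pos'],s['ee_rot'],s['contact_force'])
E
python3 fit.py
```

```text
handle all [ 0.5567 -0.1982  0.1086] top (array([ 0.5589, -0.2014]), array([24.8575, 19.5931]), 84.87290954589844, np.int64(352)) 0.12193309420498727
holder (np.float64(0.05437424712815489), array([ 0.5593, -0.2017]), array([69.9568, 56.3281]), 84.21394348144531, np.int64(1284))
lips (np.float64(0.07513932495350037), array([0.547 , 0.0234]), array([105.2523,  76.5298]), 13.003105163574219, np.int64(2390))
base (np.float64(0.00831931875164943), array([0.5446, 0.0224]), array([150.7623, 110.1923]), 12.515787124633789, np.int64(2761))
clip (np.float64(0.06988545037913657), array([0.5666, 0.0245]), array([48.48  , 22.9579]), 11.33929443359375, np.int64(15), array([0.5637, 0.0238, 0.0701]))
handle all [ 0.5567 -0.1983  0.1083] top (array([ 0.5589, -0.2017]), array([25.7867, 19.5531]), 85.09796142578125, np.int64(351)) 0.12220823603281927
holder (np.float64(0.05431331944595302), array([ 0.5593, -0.2018]), array([70.1099, 56.6594]), 84.73714447021484, np.int64(1289))
lips (np.float64(0.07510183163278755), array([0.5472, 0.0233]), array([105.274 ,  76.9317]), 12.93032169342041, np.int64(2383))
base (np.float64(0.008288157193819673), array([0.5448, 0.0223]), array([151.2205, 110.0815]), 12.483506202697754, np.int64(2744))
clip (np.float64(0.06975261939254862), array([0.5658, 0.0293]), array([48.6621, 30.3376]), 11.39612865447998, np.int64(25), array([0.5642, 0.028 , 0.0697]))
3.5167 [ 0.5511 -0.0978  0.3313] [-0.5073 -3.1002 -0.001 ] [0.5936 0.0214 0.0078]
```

Request:
{"op": "jog_arm", "data": {"deltas": [{"dx":0,"dy":0,"dz":0,"rx":0,"ry":0,"rz":-0.117},{"dx":0,"dy":0,"dz":0,"rx":0,"ry":0,"rz":-0.117},{"dx":-0.0058,"dy":-0.0342,"dz":0.015,"rx":0,"ry":0,"rz":0},{"dx":-0.0058,"dy":-0.0342,"dz":0.015,"rx":0,"ry":0,"rz":0},{"dx":-0.0058,"dy":-0.0342,"dz":0.015,"rx":0,"ry":0,"rz":0},{"dx":0,"dy":0,"dz":0.03,"rx":0,"ry":0,"rz":0},{"dx":0,"dy":0,"dz":0.03,"rx":0,"ry":0,"rz":0},{"dx":0,"dy":0,"dz":0.03,"rx":0,"ry":0,"rz":0},{"dx":0,"dy":0,"dz":0.03,"rx":0,"ry":0,"rz":0},{"dx":0,"dy":0,"dz":0.03,"rx":0,"ry":0,"rz":0},{"dx":0,"dy":0,"dz":0.03,"rx":0,"ry":0,"rz":0},{"dx":0,"dy":0,"dz":0.0135,"rx":0,"ry":0,"rz":0},{"dx":0,"dy":0,"dz":0.0135,"rx":0,"ry":0,"rz":0},{"dx":0,"dy":0,"dz":0,"rx":0,"ry":0,"rz":0},{"dx":0,"dy":0,"dz":0,"rx":0,"ry":0,"rz":0},{"dx":0,"dy":0,"dz":0,"rx":0,"ry":0,"rz":0}]}}

```text
time_s: 4.85
tool_pos: [0.5599, -0.2028, 0.0803]
ee_rot: [0.145, 3.137, -0.0]
contact_force: [0.7, -0.0, -0.4]
grip_width: 0.0853
finger_force: 0.0
```

Request:
{"op": "jog_arm", "data": {"deltas": [{"dx":0,"dy":0,"dz":0,"rx":0,"ry":0,"rz":0},{"dx":0,"dy":0,"dz":0,"rx":0,"ry":0,"rz":0},{"dx":0,"dy":0,"dz":0,"rx":0,"ry":0,"rz":0},{"dx":0,"dy":0,"dz":0,"rx":0,"ry":0,"rz":0},{"dx":0,"dy":0,"dz":0,"rx":0,"ry":0,"rz":0},{"dx":0,"dy":0,"dz":0,"rx":0,"ry":0,"rz":0},{"dx":0,"dy":0,"dz":0,"rx":0,"ry":0,"rz":0},{"dx":0,"dy":0,"dz":0,"rx":0,"ry":0,"rz":0},{"dx":0,"dy":0,"dz":0,"rx":0,"ry":0,"rz":0},{"dx":0,"dy":0,"dz":0,"rx":0,"ry":0,"rz":0}], "hand": 255, "squeeze": 90}}

```text
time_s: 5.68
tool_pos: [0.5596, -0.203, 0.0798]
ee_rot: [0.146, 3.137, 0.0]
contact_force: [-0.9, 0.4, 5.2]
grip_width: 0.0241
finger_force: 88.2
```

Request:
{"op": "jog_arm", "data": {"deltas": [{"dx":0,"dy":0,"dz":-0.01,"rx":0,"ry":0,"rz":0},{"dx":0,"dy":0,"dz":-0.02,"rx":0,"ry":0,"rz":0},{"dx":0,"dy":0,"dz":-0.03,"rx":0,"ry":0,"rz":0},{"dx":0,"dy":0,"dz":-0.03,"rx":0,"ry":0,"rz":0},{"dx":0,"dy":0,"dz":-0.03,"rx":0,"ry":0,"rz":0},{"dx":0,"dy":0,"dz":-0.01,"rx":0,"ry":0,"rz":0},{"dx":0,"dy":0,"dz":0,"rx":0,"ry":0,"rz":0},{"dx":0,"dy":0,"dz":0,"rx":0,"ry":0,"rz":0}]}}

```text
time_s: 6.35
tool_pos: [0.5584, -0.2026, 0.2085]
ee_rot: [-0.145, -3.137, -0.001]
contact_force: [-0.6, 0.3, -2.0]
grip_width: 0.0243
finger_force: 88.4
```

```bash
python3 - <<'E'
from h import *
np.set_printoptions(precision=4,suppress=True)
f=np.load('w3.npz'); P,h=cloud(f); H,S,V=h[...,0],h[...,1],h[...,2]; z=P[...,2]
a=np.radians(12.6); X=np.array([np.cos(a),np.sin(a)]); Y=np.array([-X[1],X[0]]); O=np.array([.5471,.0233])
q=P[...,:2]-O; u,v=q@X*1000,q@Y*1000
def rep(n,m): print(n,m.sum(), m.sum() and (np.percentile(u[m],[2,50,98]),np.percentile(v[m],[2,50,98]),np.median(z[m])))
b=near(P,.56,.02,.12)
rep('rod',b&(z>.079)&(z<.09)); rep('rodlow',b&(z>.0765)&(z<.09))
rep('lips',b&(abs(z-.075)<.004)&(H>100)&(H<120)&(S>120))
rep('base',b&(z>.005)&(z<.02)&(V>60)&(S<80))
rep('brass',b&(H>12)&(H<30)&(S>110)&(V>90)); rep('orange',b&(H<12)&(S>170)&(abs(v)<20))
rep('deck',b&(abs(z-.062)<.003)&(V>60)&(S<80))
rep('wall',b&(z>.063)&(V>60)&(S<80)&(u<-30))
g=bot.grab_frame('wrist'); np.savez('w4.npz',**g); save(g,'w4.png')
for fr in (g,):
  for t in ('slot','rod','bow','clip'):
    for p in bot.place_of(t,fr)[:2]:
      r=p['at']; zz=dict(slot=.062,rod=.062,bow=.066,clip=.062)[t]; w=world(fr,r[0],r[1],zz)[0,:2]-O; print(t,p['confidence'],w@X*1000,w@Y*1000)
P,h=cloud(g); red=((h[...,0]<6)|(h[...,0]>174))&(h[...,1]>150)&near(P,.56,-.2,.05)
print('red',P[red].mean(0),red.sum(),rect(P,red&(P[...,2]>np.nanmax(P[red][:,2])-.01)))
print(bot.read_state()['contact_force'],bot.read_state()['tool_pos'])
E
```

```text
rod 72 (array([25.7656, 30.8463, 37.1537]), array([-5.6993, -0.4617,  5.0623]), np.float64(0.08202827682866762))
rodlow 283 (array([-59.9517,  18.0115,  47.8118]), array([-36.9194,  -0.4657,  36.4736]), np.float64(0.0771131086580561))
lips 2383 (array([-50.8034,  -3.3739,  50.2702]), array([-36.9535,  19.8151,  37.4023]), np.float64(0.07510183163278755))
base 2712 (array([-76.9671, -37.8185,  67.4167]), array([-54.496 , -27.5851,  49.2804]), np.float64(0.008274732171463323))
brass 45 (array([-4.4077,  6.9185, 43.603 ]), array([-9.0381,  0.2795, 10.1256]), np.float64(0.06871021186433851))
orange 0 0
deck 391 (array([-61.9266, -16.3857,  51.3065]), array([-38.3092,   8.0865,  20.0086]), np.float64(0.062110172542224784))
wall 1609 (array([-61.842 , -33.0457, -30.1009]), array([-116.8674, -111.5208,   34.278 ]), np.float64(0.4094500631745801))
slot 0.77 10.292719821378826 -0.14167854205276936
slot 0.66 34.2115388598915 -1.7270038223198003
rod 0.56 32.156335353140626 -4.20193746181172
bow 0.98 1.1350347723441507 3.6975299313086527
clip 0.56 34.206852255873414 -0.4573972103945728
red [ 0.5518 -0.2015  0.2356] 4917 (array([ 0.5574, -0.2019]), array([24.1501, 19.4957]), 86.2376937866211, np.int64(2660))
[ 0.0663  0.3347 -1.7289] [ 0.5582 -0.2026  0.2074]
```

View pics/w4.png

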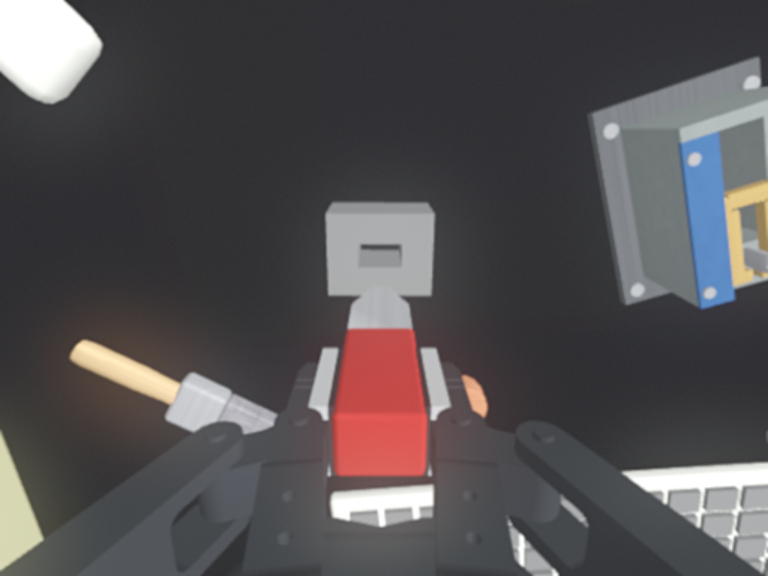

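The wrist view shows the wedge held straight in the gripper at (378,400), the empty pocket at (380,257), and the head at the right edge. The rod fits at u=32 mm, which puts the slot at about (0.557, 0.025).

Request:
{"op": "jog_arm", "data": {"deltas": [{"dx":0,"dy":0,"dz":0,"rx":0,"ry":0,"rz":-0.104},{"dx":0,"dy":0,"dz":0,"rx":0,"ry":0,"rz":-0.104},{"dx":0,"dy":0,"dz":0,"rx":0,"ry":0,"rz":-0.104},{"dx":-0.0081,"dy":0.037,"dz":0,"rx":0,"ry":0,"rz":0},{"dx":-0.0081,"dy":0.037,"dz":0,"rx":0,"ry":0,"rz":0},{"dx":-0.0081,"dy":0.037,"dz":0,"rx":0,"ry":0,"rz":0},{"dx":-0.0081,"dy":0.037,"dz":0,"rx":0,"ry":0,"rz":0},{"dx":-0.0081,"dy":0.037,"dz":0,"rx":0,"ry":0,"rz":0},{"dx":-0.0081,"dy":0.037,"dz":0,"rx":0,"ry":0,"rz":0},{"dx":0,"dy":0,"dz":0.018,"rx":0,"ry":0,"rz":0},{"dx":0,"dy":0,"dz":0.018,"rx":0,"ry":0,"rz":0},{"dx":0,"dy":0,"dz":0,"rx":0,"ry":0,"rz":0},{"dx":0,"dy":0,"dz":0,"rx":0,"ry":0,"rz":0},{"dx":0,"dy":0,"dz":0,"rx":0,"ry":0,"rz":0},{"dx":0,"dy":0,"dz":0,"rx":0,"ry":0,"rz":0}]}}

```text
time_s: 7.85
tool_pos: [0.559, 0.0235, 0.1742]
ee_rot: [-0.341, 3.121, -0.0]
contact_force: [-0.9, 0.0, -1.6]
grip_width: 0.024
finger_force: 88.9
```

```bash
cat > look.py <<'E'
import sys
from h import *
np.set_printoptions(precision=4,suppress=True)
g=bot.grab_frame('wrist'); np.savez(sys.argv[1]+'.npz',**g); save(g,sys.argv[1]+'.png')
O=np.array([.5471,.0233]); 
P,h=cloud(g); H,S,V=h[...,0],h[...,1],h[...,2]; z=P[...,2]; b=near(P,.56,.02,.12)
m=b&(abs(z-.075)<.004)&(H>100)&(H<120)&(S>120); print('lips',np.median(z[m]),rect(P,m)); m=b&(z>.005)&(z<.02)&(V>60)&(S<80); print('base',rect(P,m))
a=np.radians(12.6); X=np.array([np.cos(a),np.sin(a)]); Y=np.array([-X[1],X[0]])
q=P[...,:2]-O; u,v=q@X*1000,q@Y*1000
def rep(n,m): print(n,m.sum(), m.sum() and (np.percentile(u[m],[2,50,98]),np.percentile(v[m],[2,50,98]),np.median(z[m])))
rep('brass',b&(H>12)&(H<30)&(S>110)&(V>90)&(abs(z-.070)<.004))
red=((H<6)|(H>174))&(S>150)&b&(z>.11); rep('red',red); t=red&(z>np.nanmax(z[red])-.006); print('top',rect(P,t),np.median(z[t]))
s=bot.read_state(); w=s['tool_pos'][:2]-O; print(s['time_s'],s['tool_pos'],s['ee_rot'],s['contact_force'],s['moment'],'tcp u,v',w@X*1000,w@Y*1000)
E
python3 look.py w5
```

```text
lips 0.07529447707029156 (array([0.5388, 0.0215]), array([86.1677, 74.018 ]), 13.224930763244629, np.int64(50))
base (array([0.5447, 0.0225]), array([150.0707, 110.0603]), 13.009398460388184, np.int64(5297))
brass 0 0
red 2119 (array([ 1.6284, 11.614 , 20.5081]), array([-13.5136,  -3.3737,   8.3376]), np.float64(0.21435663303527208))
top (array([0.5588, 0.0236]), array([21.1339, 23.5861]), 12.544238090515137, np.int64(2033)) 0.21438749966987192
7.9 [0.559  0.0236 0.1743] [-0.3415  3.1211  0.0001] [-0.4137 -0.7297 -1.066 ] [ 0.0028 -0.0043  0.0666] tcp u,v 11.70960191038181 -2.261816375130863
```

View pics/w5.png

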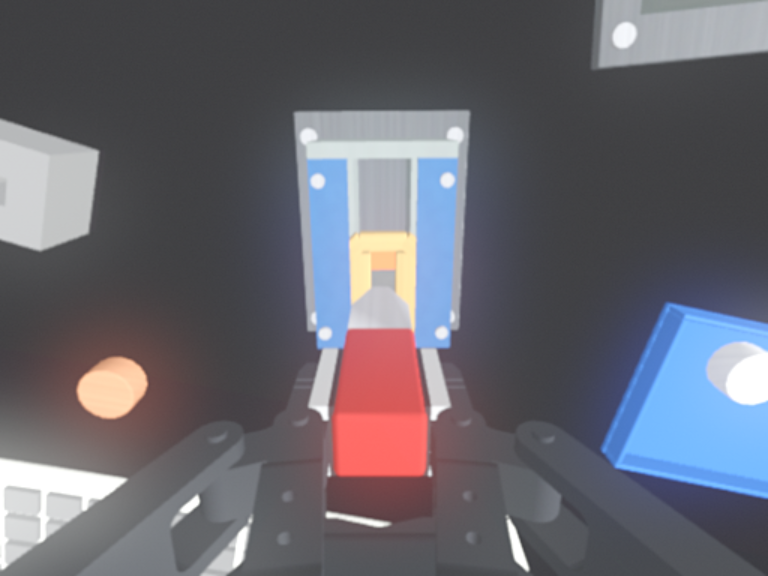

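The wrist view shows the blade tip at about (379,300) above the clip opening, with the bow at (383,240), the pad at (384,260) and the lip gap centred at 382. That is 1–2 mm off to the left, so I'll correct and start down.

Request:
{"op": "jog_arm", "data": {"deltas": [{"dx":0.001,"dy":0.0015,"dz":0,"rx":0,"ry":0,"rz":0},{"dx":0,"dy":0,"dz":0.01,"rx":0,"ry":0,"rz":0},{"dx":0,"dy":0,"dz":0.012,"rx":0,"ry":0,"rz":0},{"dx":0,"dy":0,"dz":0.01,"rx":0,"ry":0,"rz":0},{"dx":0,"dy":0,"dz":0.004,"rx":0,"ry":0,"rz":0},{"dx":0,"dy":0,"dz":0.003,"rx":0,"ry":0,"rz":0},{"dx":0,"dy":0,"dz":0.003,"rx":0,"ry":0,"rz":0},{"dx":0,"dy":0,"dz":0.003,"rx":0,"ry":0,"rz":0},{"dx":0,"dy":0,"dz":0,"rx":0,"ry":0,"rz":0},{"dx":0,"dy":0,"dz":0,"rx":0,"ry":0,"rz":0}]}}

```text
time_s: 8.73
tool_pos: [0.5573, 0.0256, 0.1285]
ee_rot: [-0.344, 3.122, 0.0]
contact_force: [-0.1, -0.5, -1.6]
grip_width: 0.0241
finger_force: 88.9
```

Request:
{"op": "jog_arm", "data": {"deltas": [{"dx":0,"dy":0,"dz":0.003,"rx":0,"ry":0,"rz":0},{"dx":0,"dy":0,"dz":0.003,"rx":0,"ry":0,"rz":0},{"dx":0,"dy":0,"dz":0,"rx":0,"ry":0,"rz":0}]}}

```text
time_s: 8.98
tool_pos: [0.5573, 0.0256, 0.1222]
ee_rot: [-0.344, 3.122, 0.0]
contact_force: [0.1, -0.1, -0.2]
grip_width: 0.0241
finger_force: 89.1
```

Request:
{"op": "jog_arm", "data": {"deltas": [{"dx":0,"dy":0,"dz":0.003,"rx":0,"ry":0,"rz":0},{"dx":0,"dy":0,"dz":0.003,"rx":0,"ry":0,"rz":0},{"dx":0,"dy":0,"dz":0,"rx":0,"ry":0,"rz":0}]}}

```text
time_s: 9.23
tool_pos: [0.5561, 0.0255, 0.1153]
ee_rot: [0.344, -3.121, -0.0]
contact_force: [0.2, -0.5, -2.7]
grip_width: 0.0241
finger_force: 89.1
```

Request:
{"op": "jog_arm", "data": {"deltas": [{"dx":0,"dy":0,"dz":0.003,"rx":0,"ry":0,"rz":0},{"dx":0,"dy":0,"dz":0.003,"rx":0,"ry":0,"rz":0},{"dx":0,"dy":0,"dz":0,"rx":0,"ry":0,"rz":0}]}}

```text
time_s: 9.48
tool_pos: [0.5564, 0.0256, 0.1093]
ee_rot: [0.344, -3.121, 0.0]
contact_force: [-0.5, 0.5, -2.6]
grip_width: 0.024
finger_force: 89.1
```

Request:
{"op": "jog_arm", "data": {"deltas": [{"dx":0,"dy":0,"dz":0.001,"rx":0,"ry":0,"rz":0},{"dx":0,"dy":0,"dz":0.001,"rx":0,"ry":0,"rz":0}]}}

```text
time_s: 9.65
tool_pos: [0.5567, 0.0256, 0.1081]
ee_rot: [0.344, -3.122, -0.0]
contact_force: [-1.6, -0.0, 0.2]
grip_width: 0.0242
finger_force: 89.0
```

Request:
{"op": "jog_arm", "data": {"deltas": [{"dx":0,"dy":0,"dz":0.0007,"rx":0,"ry":0,"rz":0},{"dx":0,"dy":0,"dz":0,"rx":0,"ry":0,"rz":0}]}}

```text
time_s: 9.82
tool_pos: [0.5569, 0.0255, 0.1074]
ee_rot: [0.344, -3.122, -0.0]
contact_force: [-0.8, -0.3, -1.1]
grip_width: 0.0237
finger_force: 89.1
```

```bash
sed -i 's/^red=.*$/red=((H<6)|(H>174))\&(S>150)\&b\&(z>.09); rep("red",red)/' look.py; python3 look.py w6; python3 - <<'E'
from h import *
f=np.load('w6.npz')['pixels'][140:330,190:330]; cv2.imwrite('pics/w6c.png',cv2.resize(cv2.cvtColor(f,cv2.COLOR_RGB2BGR),None,fx=3,fy=3))
E
```

```text
lips 0.07540036437212234 (array([0.5143, 0.0156]), array([37.4848, 74.5564]), 13.436875343322754, np.int64(62))
base (array([0.5445, 0.0226]), array([149.4763, 110.0947]), 12.895865440368652, np.int64(6885))
brass 0 0
red 571 (array([ 5.8966, 16.1391, 19.4418]), array([-11.3462,  -3.0274,   9.2531]), np.float64(0.14763832134345156))
9.8667 [0.5569 0.0255 0.1074] [ 0.3436 -3.1225 -0.0001] [ 0.1499 -0.3927 -0.7451] [0.0176 0.0596 0.0204] tcp u,v 10.005825104500294 0.048667445045043625
```

View pics/w6c.png

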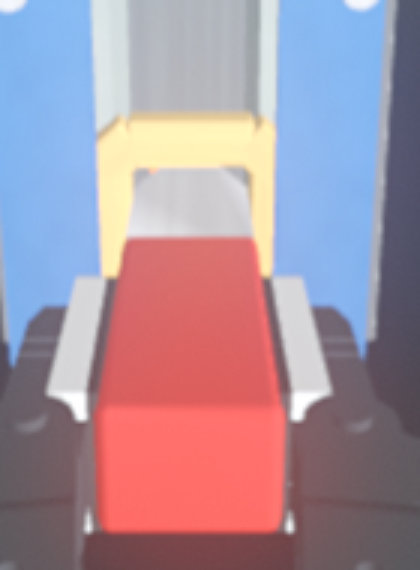

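The crop shows the blade inside the clip: arms at x≈115 and 262, blade 130–250, so it is roughly centred and the jaws are spread. From here I'll feel for the pad.

Request:
{"op": "jog_arm", "data": {"deltas": [{"dx":0,"dy":0,"dz":0.0006,"rx":0,"ry":0,"rz":0},{"dx":0,"dy":0,"dz":0,"rx":0,"ry":0,"rz":0}]}}

```text
time_s: 10.03
tool_pos: [0.557, 0.0256, 0.107]
ee_rot: [-0.344, 3.123, 0.0]
contact_force: [-1.1, -1.2, -1.2]
grip_width: 0.024
finger_force: 89.0
```

Request:
{"op": "jog_arm", "data": {"deltas": [{"dx":0,"dy":0,"dz":0.0006,"rx":0,"ry":0,"rz":0},{"dx":0,"dy":0,"dz":0,"rx":0,"ry":0,"rz":0}]}}

```text
time_s: 10.2
tool_pos: [0.5571, 0.0256, 0.1065]
ee_rot: [-0.344, 3.122, 0.0]
contact_force: [-0.9, 0.4, 1.9]
grip_width: 0.0239
finger_force: 89.1
```

Request:
{"op": "jog_arm", "data": {"deltas": [{"dx":0,"dy":0,"dz":0.0003,"rx":0,"ry":0,"rz":0},{"dx":0,"dy":0,"dz":0,"rx":0,"ry":0,"rz":0}]}}

```text
time_s: 10.37
tool_pos: [0.5571, 0.0256, 0.1064]
ee_rot: [-0.344, 3.122, 0.0]
contact_force: [-2.1, 0.4, 3.5]
grip_width: 0.024
finger_force: 89.2
```

Request:
{"op": "jog_arm", "data": {"deltas": [{"dx":0,"dy":0,"dz":0.0003,"rx":0,"ry":0,"rz":0},{"dx":0,"dy":0,"dz":0,"rx":0,"ry":0,"rz":0}]}}

```text
time_s: 10.53
tool_pos: [0.5571, 0.0256, 0.1062]
ee_rot: [-0.344, 3.122, 0.0]
contact_force: [-1.8, 0.5, 4.6]
grip_width: 0.024
finger_force: 89.4
```

Request:
{"op": "jog_arm", "data": {"deltas": [{"dx":0,"dy":0,"dz":0.0003,"rx":0,"ry":0,"rz":0},{"dx":0,"dy":0,"dz":0,"rx":0,"ry":0,"rz":0},{"dx":0,"dy":0,"dz":0,"rx":0,"ry":0,"rz":0},{"dx":0,"dy":0,"dz":0,"rx":0,"ry":0,"rz":0},{"dx":0,"dy":0,"dz":0,"rx":0,"ry":0,"rz":0}]}}

```text
time_s: 10.95
tool_pos: [0.5572, 0.0256, 0.106]
ee_rot: [-0.344, 3.122, 0.0]
contact_force: [-1.7, -0.0, 5.5]
grip_width: 0.0241
finger_force: 89.6
```

Request:
{"op": "jog_arm", "data": {"deltas": [{"dx":0,"dy":0,"dz":0.0003,"rx":0,"ry":0,"rz":0},{"dx":0,"dy":0,"dz":0,"rx":0,"ry":0,"rz":0},{"dx":0,"dy":0,"dz":0,"rx":0,"ry":0,"rz":0},{"dx":0,"dy":0,"dz":0,"rx":0,"ry":0,"rz":0}]}}

```text
time_s: 11.28
tool_pos: [0.5572, 0.0256, 0.1058]
ee_rot: [-0.344, 3.122, 0.001]
contact_force: [-2.8, -0.6, 7.0]
grip_width: 0.0238
finger_force: 89.7
```

The pad is pressed about 0.7 mm and held. I'll ease off it and draw the clip along -x.

Request:
{"op": "jog_arm", "data": {"deltas": [{"dx":0,"dy":0,"dz":-0.001,"rx":0,"ry":0,"rz":0},{"dx":0,"dy":0,"dz":-0.001,"rx":0,"ry":0,"rz":0},{"dx":0.001,"dy":0,"dz":0,"rx":0,"ry":0,"rz":0},{"dx":0.002,"dy":0,"dz":0,"rx":0,"ry":0,"rz":0},{"dx":0.002,"dy":0,"dz":0,"rx":0,"ry":0,"rz":0},{"dx":0.002,"dy":0,"dz":0,"rx":0,"ry":0,"rz":0},{"dx":0.002,"dy":0,"dz":0,"rx":0,"ry":0,"rz":0},{"dx":0.002,"dy":0,"dz":0,"rx":0,"ry":0,"rz":0},{"dx":0.002,"dy":0,"dz":0,"rx":0,"ry":0,"rz":0},{"dx":0.002,"dy":0,"dz":0,"rx":0,"ry":0,"rz":0}]}}

```text
time_s: 12.12
tool_pos: [0.542, 0.0222, 0.1071]
ee_rot: [0.344, -3.122, -0.0]
contact_force: [-0.3, -0.1, -3.2]
grip_width: 0.0244
finger_force: 89.1
```

Request:
{"op": "jog_arm", "data": {"deltas": [{"dx":0.002,"dy":0,"dz":0,"rx":0,"ry":0,"rz":0},{"dx":0.002,"dy":0,"dz":0,"rx":0,"ry":0,"rz":0},{"dx":0.002,"dy":0,"dz":0,"rx":0,"ry":0,"rz":0},{"dx":0.002,"dy":0,"dz":0,"rx":0,"ry":0,"rz":0},{"dx":0.002,"dy":0,"dz":0,"rx":0,"ry":0,"rz":0},{"dx":0.002,"dy":0,"dz":0,"rx":0,"ry":0,"rz":0}]}}

```text
time_s: 12.62
tool_pos: [0.5304, 0.0197, 0.1072]
ee_rot: [-0.344, 3.123, 0.0]
contact_force: [0.5, -0.3, -2.4]
grip_width: 0.0238
finger_force: 89.1
```

Request:
{"op": "jog_arm", "data": {"deltas": [{"dx":0.002,"dy":0,"dz":0,"rx":0,"ry":0,"rz":0},{"dx":0.002,"dy":0,"dz":0,"rx":0,"ry":0,"rz":0},{"dx":0.002,"dy":0,"dz":0,"rx":0,"ry":0,"rz":0},{"dx":0.002,"dy":0,"dz":0,"rx":0,"ry":0,"rz":0},{"dx":0.002,"dy":0,"dz":0,"rx":0,"ry":0,"rz":0},{"dx":0,"dy":0,"dz":0,"rx":0,"ry":0,"rz":0},{"dx":0,"dy":0,"dz":0,"rx":0,"ry":0,"rz":0}]}}

```text
time_s: 13.2
tool_pos: [0.5208, 0.0175, 0.1072]
ee_rot: [-0.344, 3.123, 0.0]
contact_force: [0.3, 0.5, -2.5]
grip_width: 0.0241
finger_force: 89.1
```

```bash
python3 look.py w7; python3 - <<'E'
from h import *
f=np.load('w7.npz')['pixels'][110:330,180:340]; cv2.imwrite('pics/w7c.png',cv2.resize(cv2.cvtColor(f,cv2.COLOR_RGB2BGR),None,fx=2.6,fy=2.6))
E
```

```text
lips nan (array([0., 0.]), array([0., 0.]), 0.0, np.int64(0))
base (array([0.5335, 0.0201]), array([127.6914, 110.2996]), 12.895246505737305, np.int64(4388))
brass 0 0
red 6 (array([-22.5822, -18.9744, -18.2435]), array([-11.1442, -11.0495,  -9.6257]), np.float64(0.14709239557171505))
13.25 [0.521  0.0175 0.1073] [-0.3437  3.1224  0.0002] [ 0.0313 -0.1532 -2.8321] [ 0.0164 -0.0215 -0.0353] tcp u,v -26.760995488427 0.06028262161598197
  return _methods._mean(a, axis=axis, dtype=dtype,
  ret = ret.dtype.type(ret / rcount)
  ret = um.true_divide(
```

View pics/w7c.png

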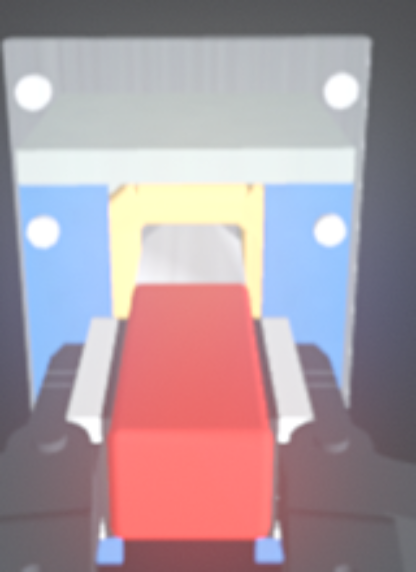

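The crop shows the clip drawn along with the blade inside it and its bow close to the end wall (clip at y≈185–315). I'll go 3 mm more for margin, then pull the wedge out.

Request:
{"op": "jog_arm", "data": {"deltas": [{"dx":0.0015,"dy":0,"dz":0,"rx":0,"ry":0,"rz":0},{"dx":0.0015,"dy":0,"dz":0,"rx":0,"ry":0,"rz":0},{"dx":0,"dy":0,"dz":0,"rx":0,"ry":0,"rz":0},{"dx":-0.0003,"dy":0,"dz":-0.001,"rx":0,"ry":0,"rz":0},{"dx":0,"dy":0,"dz":-0.003,"rx":0,"ry":0,"rz":0},{"dx":0,"dy":0,"dz":-0.004,"rx":0,"ry":0,"rz":0},{"dx":0,"dy":0,"dz":-0.004,"rx":0,"ry":0,"rz":0},{"dx":0,"dy":0,"dz":-0.004,"rx":0,"ry":0,"rz":0},{"dx":0,"dy":0,"dz":-0.004,"rx":0,"ry":0,"rz":0},{"dx":0,"dy":0,"dz":-0.004,"rx":0,"ry":0,"rz":0},{"dx":0,"dy":0,"dz":-0.004,"rx":0,"ry":0,"rz":0},{"dx":0,"dy":0,"dz":-0.004,"rx":0,"ry":0,"rz":0},{"dx":0,"dy":0,"dz":-0.004,"rx":0,"ry":0,"rz":0},{"dx":0,"dy":0,"dz":-0.006,"rx":0,"ry":0,"rz":0},{"dx":0,"dy":0,"dz":-0.01,"rx":0,"ry":0,"rz":0},{"dx":0,"dy":0,"dz":-0.02,"rx":0,"ry":0,"rz":0},{"dx":0,"dy":0,"dz":-0.025,"rx":0,"ry":0,"rz":0},{"dx":0,"dy":0,"dz":-0.01,"rx":0,"ry":0,"rz":0},{"dx":0,"dy":0,"dz":0,"rx":0,"ry":0,"rz":0}]}}

```text
time_s: 14.83
tool_pos: [0.5201, 0.0169, 0.2172]
ee_rot: [-0.343, 3.117, 0.001]
contact_force: [-0.3, -0.2, -0.7]
grip_width: 0.0239
finger_force: 89.1
```

```bash
python3 - <<'E'
from h import *
np.set_printoptions(precision=4,suppress=True)
g=bot.grab_frame('wrist'); P,h=cloud(g); H,S,V=h[...,0],h[...,1],h[...,2]; z=P[...,2]
O=np.array([.5471,.0233]); a=np.radians(12.6); X=np.array([np.cos(a),np.sin(a)]); Y=np.array([-X[1],X[0]]); q=P[...,:2]-O; u,v=q@X*1000,q@Y*1000
m=near(P,.54,.02,.12)&(H>12)&(H<30)&(S>90)&(V>90)&(z<.09); print('brass',m.sum(),np.percentile(u[m],[2,50,98]),np.percentile(v[m],[2,50,98]),np.median(z[m]))
red=((H<6)|(H>174))&(S>150)&near(P,.52,.017,.05)&(z>.15); t=red&(z>np.nanmax(z[red])-.008); print('top',rect(P,t),np.median(z[t]))
s=bot.read_state(); print(s['time_s'],s['tool_pos'],s['ee_rot'],s['contact_force'])
save(g,'w8.png')
E
```

```text
brass 10 [-50.7018   3.7712   5.7497] [-16.5411   7.7843  13.6484] 0.03616969875224091
top (array([0.5195, 0.0172]), array([20.3391, 24.2071]), 12.927389144897461, np.int64(2883)) 0.2573147333458162
14.8833 [0.5189 0.017  0.2153] [-0.3436  3.1199  0.0008] [ 0.1803  1.1587 -1.2345]
```

View pics/w8.png

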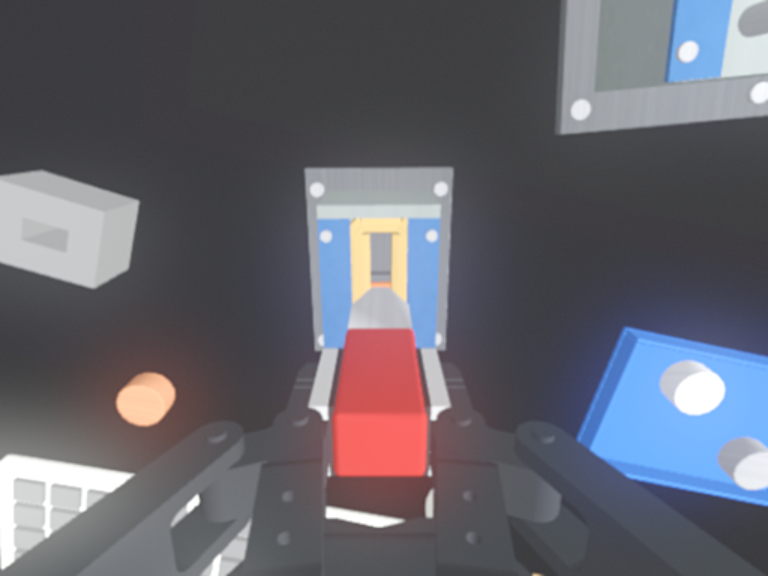

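The view shows the clip resting at (378,262) against the wall end with its jaws closed, and the wedge is free. I'm taking it back to the holder.

Request:
{"op": "jog_arm", "data": {"deltas": [{"dx":0,"dy":0,"dz":0,"rx":0,"ry":0,"rz":0.104},{"dx":0,"dy":0,"dz":0,"rx":0,"ry":0,"rz":0.104},{"dx":0,"dy":0,"dz":0,"rx":0,"ry":0,"rz":0.104},{"dx":-0.0101,"dy":-0.0359,"dz":0,"rx":0,"ry":0,"rz":0},{"dx":-0.0101,"dy":-0.0359,"dz":0,"rx":0,"ry":0,"rz":0},{"dx":-0.0101,"dy":-0.0359,"dz":0,"rx":0,"ry":0,"rz":0},{"dx":-0.0101,"dy":-0.0359,"dz":0,"rx":0,"ry":0,"rz":0},{"dx":-0.0101,"dy":-0.0359,"dz":0,"rx":0,"ry":0,"rz":0},{"dx":-0.0101,"dy":-0.0359,"dz":0,"rx":0,"ry":0,"rz":0},{"dx":0,"dy":0,"dz":0.02,"rx":0,"ry":0,"rz":0},{"dx":0,"dy":0,"dz":0.03,"rx":0,"ry":0,"rz":0},{"dx":0,"dy":0,"dz":0.025,"rx":0,"ry":0,"rz":0},{"dx":0,"dy":0,"dz":0,"rx":0,"ry":0,"rz":0},{"dx":0,"dy":0,"dz":0,"rx":0,"ry":0,"rz":0},{"dx":0,"dy":0,"dz":0,"rx":0,"ry":0,"rz":0},{"dx":0,"dy":0,"dz":0,"rx":0,"ry":0,"rz":0},{"dx":0,"dy":0,"dz":0,"rx":0,"ry":0,"rz":0}]}}

```text
time_s: 16.3
tool_pos: [0.5596, -0.2034, 0.1408]
ee_rot: [0.145, 3.135, -0.001]
contact_force: [1.0, 0.6, -0.9]
grip_width: 0.0242
finger_force: 89.0
```

Request:
{"op": "jog_arm", "data": {"deltas": [{"dx":0,"dy":0.0003,"dz":0.006,"rx":0,"ry":0,"rz":0},{"dx":0,"dy":0,"dz":0.006,"rx":0,"ry":0,"rz":0},{"dx":0,"dy":0,"dz":0.006,"rx":0,"ry":0,"rz":0},{"dx":0,"dy":0,"dz":0.006,"rx":0,"ry":0,"rz":0},{"dx":0,"dy":0,"dz":0,"rx":0,"ry":0,"rz":0}]}}

```text
time_s: 16.72
tool_pos: [0.5576, -0.2024, 0.1134]
ee_rot: [-0.145, -3.135, -0.001]
contact_force: [-1.4, -0.5, -2.1]
grip_width: 0.024
finger_force: 89.0
```

Request:
{"op": "jog_arm", "data": {"deltas": [{"dx":0,"dy":0,"dz":0.008,"rx":0,"ry":0,"rz":0},{"dx":0,"dy":0,"dz":0.008,"rx":0,"ry":0,"rz":0},{"dx":0,"dy":0,"dz":0.008,"rx":0,"ry":0,"rz":0},{"dx":0,"dy":0,"dz":0.006,"rx":0,"ry":0,"rz":0},{"dx":0,"dy":0,"dz":0.003,"rx":0,"ry":0,"rz":0},{"dx":0,"dy":0,"dz":0,"rx":0,"ry":0,"rz":0}]}}

```text
time_s: 17.22
tool_pos: [0.558, -0.2027, 0.0811]
ee_rot: [-0.146, -3.136, -0.001]
contact_force: [0.5, 0.5, -2.6]
grip_width: 0.024
finger_force: 89.0
```

Request:
{"op": "jog_arm", "data": {"deltas": [{"dx":0,"dy":0,"dz":0.0007,"rx":0,"ry":0,"rz":0},{"dx":0,"dy":0,"dz":0,"rx":0,"ry":0,"rz":0},{"dx":0,"dy":0,"dz":0,"rx":0,"ry":0,"rz":0}]}}

```text
time_s: 17.47
tool_pos: [0.5589, -0.203, 0.0818]
ee_rot: [0.146, 3.137, -0.0]
contact_force: [0.7, 0.6, -2.1]
grip_width: 0.0243
finger_force: 89.0
```

Request:
{"op": "jog_arm", "data": {"deltas": [{"dx":0,"dy":0,"dz":0.0006,"rx":0,"ry":0,"rz":0},{"dx":0,"dy":0,"dz":0,"rx":0,"ry":0,"rz":0},{"dx":0,"dy":0,"dz":0,"rx":0,"ry":0,"rz":0}]}}

```text
time_s: 17.72
tool_pos: [0.5587, -0.2029, 0.081]
ee_rot: [0.146, 3.138, 0.0]
contact_force: [-0.6, -0.6, -1.1]
grip_width: 0.0243
finger_force: 89.0
```

Request:
{"op": "jog_arm", "data": {"deltas": [{"dx":0,"dy":0,"dz":0.0008,"rx":0,"ry":0,"rz":0},{"dx":0,"dy":0,"dz":0,"rx":0,"ry":0,"rz":0},{"dx":0,"dy":0,"dz":0,"rx":0,"ry":0,"rz":0}]}}

```text
time_s: 17.97
tool_pos: [0.5586, -0.2029, 0.08]
ee_rot: [-0.146, -3.138, -0.0]
contact_force: [0.3, -0.4, -0.5]
grip_width: 0.0241
finger_force: 89.0
```

Request:
{"op": "jog_arm", "data": {"deltas": [{"dx":0,"dy":0,"dz":0.0006,"rx":0,"ry":0,"rz":0},{"dx":0,"dy":0,"dz":0,"rx":0,"ry":0,"rz":0},{"dx":0,"dy":0,"dz":0,"rx":0,"ry":0,"rz":0}]}}

```text
time_s: 18.22
tool_pos: [0.5587, -0.2029, 0.0798]
ee_rot: [0.146, 3.138, 0.0]
contact_force: [-1.0, 0.3, 2.5]
grip_width: 0.0243
finger_force: 89.6
```

Contact with the pocket floor. I'll release and lift away.

Request:
{"op": "jog_arm", "data": {"deltas": [{"dx":0,"dy":0,"dz":0,"rx":0,"ry":0,"rz":0},{"dx":0,"dy":0,"dz":0,"rx":0,"ry":0,"rz":0},{"dx":0,"dy":0,"dz":0,"rx":0,"ry":0,"rz":0},{"dx":0,"dy":0,"dz":0,"rx":0,"ry":0,"rz":0},{"dx":0,"dy":0,"dz":0,"rx":0,"ry":0,"rz":0},{"dx":0,"dy":0,"dz":0,"rx":0,"ry":0,"rz":0},{"dx":0,"dy":0,"dz":0,"rx":0,"ry":0,"rz":0},{"dx":0,"dy":0,"dz":0,"rx":0,"ry":0,"rz":0},{"dx":0,"dy":0,"dz":0,"rx":0,"ry":0,"rz":0},{"dx":0,"dy":0,"dz":0,"rx":0,"ry":0,"rz":0}], "hand": 0}}

```text
time_s: 19.05
tool_pos: [0.5586, -0.2028, 0.0795]
ee_rot: [-0.146, -3.138, -0.0]
contact_force: [0.5, 0.5, 0.2]
grip_width: 0.0853
finger_force: 0.0
```

Request:
{"op": "jog_arm", "data": {"deltas": [{"dx":0,"dy":0,"dz":-0.005,"rx":0,"ry":0,"rz":0},{"dx":0,"dy":0,"dz":-0.015,"rx":0,"ry":0,"rz":0},{"dx":0,"dy":0,"dz":-0.025,"rx":0,"ry":0,"rz":0},{"dx":0,"dy":0,"dz":-0.035,"rx":0,"ry":0,"rz":0},{"dx":0,"dy":0,"dz":-0.035,"rx":0,"ry":0,"rz":0},{"dx":0,"dy":0,"dz":-0.035,"rx":0,"ry":0,"rz":0},{"dx":0.02,"dy":0.03,"dz":-0.02,"rx":0,"ry":0,"rz":0},{"dx":0.02,"dy":0.03,"dz":-0.02,"rx":0,"ry":0,"rz":0},{"dx":0,"dy":0.03,"dz":-0.02,"rx":0,"ry":0,"rz":0},{"dx":0,"dy":0.03,"dz":-0.01,"rx":0,"ry":0,"rz":0},{"dx":0,"dy":0,"dz":0,"rx":0,"ry":0,"rz":0},{"dx":0,"dy":0,"dz":0,"rx":0,"ry":0,"rz":0},{"dx":0,"dy":0,"dz":0,"rx":0,"ry":0,"rz":0},{"dx":0,"dy":0,"dz":0,"rx":0,"ry":0,"rz":0},{"dx":0,"dy":0,"dz":0,"rx":0,"ry":0,"rz":0}]}}

```text
time_s: 20.3
tool_pos: [0.5294, -0.0812, 0.2989]
ee_rot: [-0.15, -3.137, 0.001]
contact_force: [0.2, 0.0, -0.8]
grip_width: 0.0856
finger_force: 0.0
```

```bash
python3 - <<'E'
from fit import *
f=bot.grab_frame('wrist'); fit(f); save(f,'w9.png'); s=bot.read_state(); print(s['time_s'],s['tool_pos'],s['contact_force'])
E
```

```text
handle all [ 0.5555 -0.1991  0.1072] top (array([ 0.558 , -0.2021]), array([25.2113, 19.0668]), 84.00141143798828, np.int64(421)) 0.1223301911226326
holder (np.float64(0.05419842949889697), array([ 0.5582, -0.2017]), array([70.4148, 55.9654]), 84.06046295166016, np.int64(1513))
lips (np.float64(0.07521645113881201), array([0.5474, 0.0238]), array([104.9315,  75.9552]), 12.576509475708008, np.int64(1642))
base (np.float64(0.00829110416556278), array([0.5446, 0.0228]), array([151.5129, 110.8599]), 12.840911865234375, np.int64(2574))
clip (np.float64(0.06629687191370653), array([0.5484, 0.0266]), array([4.7567, 0.2396]), 10.663445472717285, np.int64(5), array([0.5485, 0.0266, 0.0668]))
20.35 [ 0.5295 -0.081   0.299 ] [-0.8018 -0.0104  0.1738]
```

View pics/w9.png

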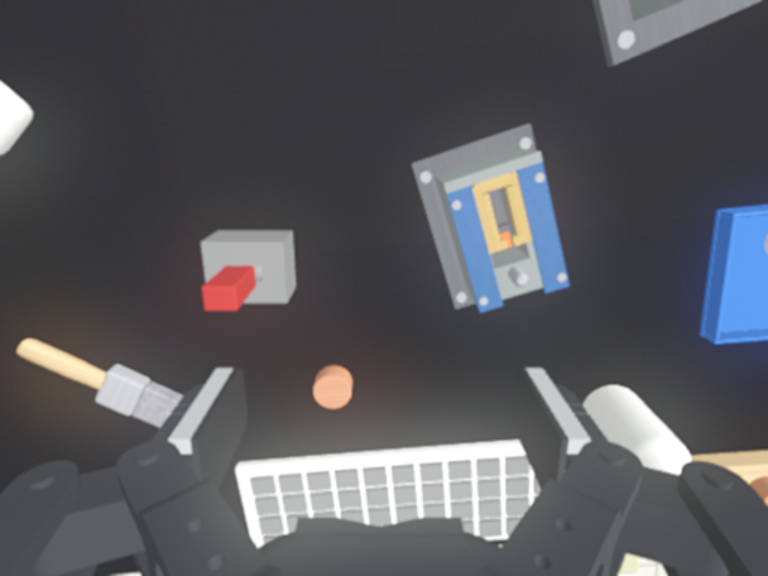

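The final view shows the clip at (502,210), well clear of the rod at (517,275), with the pad at (505,238). The wedge stands upright in the holder at (240,280), top at 0.122 m as at the start. Handing in.

```bash
python3 -c "
from bench import bot
print(bot.sign_off())"
```

```text
the job is handed in; nothing more can be done
None
```

The job is handed in at about 20 s of the 56 s allowed: the wedge was seated on the pad at about 7 N, the clip drawn clear of the rod and left on the deck, and the wedge put back upright in its holder.

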